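# Bring the orange tin of the supply carousel to the open gate and hold it there

## Task

In the record room, first slide the gate of the supply carousel (the panel with the blue grip) fully open, as far as it goes towards the green mark. Then turn the carousel until the tin with the orange lid faces squarely front, in line with the white front mark, and finish while still gripping that tin (or another part of the carousel) so that the turntable is held still: do not let go. Leave the other things on the desk where they are.

Things in the scene. Friction and masses are not known exactly. Their poses are not given: they have to be found in the camera images.
- carousel_base: Fixed black foot and aluminium gate track. Origin: on the desk, on the carousel's turning axis. -x is the FRONT (roughly towards the robot), +y the gate's opening direction, z up; turned by up to 17 degrees. White front mark, 12 mm wide, at (-164, 0) mm. Track (34 mm wide, 14 high) along y at x = -135 mm, from y = -75 to 195; a green tick at y = 120 shows where the middle of the open gate stands.
- carousel: Turntable: cream disc 216 mm across, top 30 mm above the desk, hub 24 mm across, 38 mm high; six fixed upright tins (cylinders 44 mm across, tops 90 mm above the desk) 60 degrees apart, axes 78 mm from the turning axis. Turns endlessly both ways with about 0.06 N m friction, stays where left. Origin on the turning axis, 18 mm above the desk; z up; the marked tin lies along its own -x.
- marked_tin (a point): Centre of the lid top of the tin with orange lid and orange band (the other lids are black, grey or cream), 90 mm above the desk, 78 mm from the turning axis, fixed to the turntable. It faces front when in the frame of carousel_base its y is 0 and its x negative.
- gate_grip (a point): Top centre of the blue grip on the gate, about 100 mm above the desk: an upright block 14 mm across the track x 24 mm along it. It stands above the gate's smoked panel (92 mm wide along the track, 5 mm thick, top edge 57 mm above the desk; a blue foot 30 mm wide reaches up to 59 mm).
- gate (a joint): Travel of the gate along +y of carousel_base, in m: 0 = closed, right in front of the front place; 0.12 = fully open, against its end stop. Slides with about 1.5 N of friction and stays where it is left.
- stamp: Bystander, loose, to be left alone: wooden-handled rubber stamp, 34 mm across, 73 mm tall, standing near the right end of the gate track. Origin at the centre of its underside.
- mug: Bystander, loose, to be left alone: white mug, 76 mm across, 88 mm tall, just left of the carousel. Origin at the centre of its underside.
- tape: Bystander, loose, to be left alone: black tape dispenser, 130 x 50 x 82 mm, just right of the carousel. Origin at the centre of its underside.
- stapler: Bystander, loose, to be left alone: blue and black stapler, 140 x 34 x 60 mm, near right of the table. Origin at the centre of its underside.
- calculator: Bystander, loose, to be left alone: black desk calculator, 150 x 90 x 18 mm, near left of the table. Origin at the centre of its underside.
- notebooks: Bystander, loose, to be left alone: two spiral notebooks in a pile, 210 x 148 x 28 mm, right of the table. Origin at the centre of its underside.

How it is judged (in metres and radians):
On the way, in this order (a step that is already met when the one before it is completed fails the run):
1. the gate is fully open (value of joint gate above 0.113 m), for 0.2 s.
2. the orange tin faces front and the carousel is held still by the fingers (y of marked_tin in the frame of carousel_base between -0.008 and 0.008 m and x of marked_tin in the frame of carousel_base below 0 m and angular speed of carousel below 0.08 rad/s and contact force between the fingers and carousel above 2 N), for 0.2 s.
At the end, for the whole second after the job is handed in: The gate is within 7 mm of fully open, the orange tin is at the front within 8 mm sideways (about 6 degrees), the carousel is still, and the fingers still hold it with more than 2 N of contact force through the last second (all of step 2 and value of joint gate above 0.113 m); the arm keeps its last pose, push and grip.
It fails at once if a thing beside the carousel (stamp, mug, tape dispenser) is moved by more than 25 mm or knocked over (distance of any of stamp, mug, tape from where it was at the start of the episode above 0.025 m or angle between any of stamp, mug, tape's own z axis and vertical above 0.5 rad).
It fails at once if the stapler, calculator or notebooks are moved by more than 25 mm or tipped (distance of any of stapler, calculator, notebooks from where it was at the start of the episode above 0.025 m or angle between any of stapler, calculator, notebooks's own z axis and vertical above 0.5 rad).
It also fails if it takes over 72 s, if anything falls off the work surface, if the arm or the gripper's body presses on something with over 40 N, if the wrist force passes 120 N, or if a joint passes its speed limit or range.

## Robot

A 7-joint arm with a two-finger parallel gripper is mounted at the origin on the work surface. World frame = base frame: x ahead of the robot, y to its left, z up, the work surface at z = 0. Lengths are in m, angles in degrees, forces in N, time in s.
With the tool pointing down it reaches from about 0.425 to 0.825 m from the base axis. Payload 3.6 kg.
Tool frame: the origin (TCP) lies between the finger pads; the fingertips stand 22 mm ahead of it and the grasp point (between the pads) lies 3 mm ahead of it; z points along the fingers, y is the line along which they close (so a half turn about z gives the same grasp; the last joint's range is limited). The gripper opens to 93 mm and grips with 3 to 60 N. Pads are 15 mm wide; open, the fingers measure 128 mm over their backs; the gripper's body (75 mm by 188 mm) begins 65 mm behind the grasp point.
Start: joints at [-70.789, 35.231, -0.722, 81.555, 0.464, 63.22, -2.315], TCP at [0.23, 0.608, 0.241] pointing down, gripper open.
Joint ranges: [-178.69, 178.69], [-17.37, 117.87], [-77.05, 75.6], [15.02, 138.74], [-78.02, 258.01], [0.78, 113.62], [-162.83, 162.83]. Speed limits (degrees/s): [159.86, 159.86, 180, 180, 180, 180, 180].

## Interface

Orientations are given as [roll, pitch, yaw] about the fixed x, y, z axes, in that order (R = Rz(yaw) Ry(pitch) Rx(roll)).
In Python, from cell import bot gives the robot as it stands. Calls block until the motion is done:
- bot.move_to(position, orientation): joint-space move of the TCP to a pose.
- bot.servo_line(position, v=0.15, ori=None): straight line of the TCP; ori=None keeps the orientation; v is the mean speed in m/s.
- bot.movej(angles): joint-space move.
- bot.command_gripper(opening): opening from 0.0 (shut) to 1.0 (fully open); the grip force is fixed at half the most; returns when the fingers have stopped.
- bot.sleep(seconds).
- bot.solve_ik(position, orientation): joint angles nearest the present ones, or None.
- bot.snapshot(name): name is "scene" or "side" or "wrist"; returns the picture (480x640x3 uint8, red, green, blue); there is no depth.
- bot.camera_params(name): a dict with "mtx" (3x3 intrinsics, pixels), "R" (3x3) and "t" (3): a world point X has camera coordinates R X + t. Camera axes: x right, y down, z forward; pixel columns grow to the right and rows downward; lengths in m; the calibration is good to about 2 mm. The wrist camera is an equidistant fisheye: a pixel r from the principal point sees the ray r / f radians off the axis. A picture is of the moment at which its call begins: read the wrist's pose just before it. camera_params takes no time and is no camera call; for the wrist camera it gives the pose at the moment of the call.
A pose or a line that the arm cannot do raises bot.MotionError and nothing moves.
- bot.sign_off(): hands the job in; it is judged then, once.
Readings, each from a call of its own:
- bot.read_time(): time.
- bot.read_q(): joint angles.
- bot.read_qd(): joint speeds.
- bot.read_tau(): joint torques, N m.
- bot.read_ee_pos(): TCP position.
- bot.read_tcp_rot(): TCP orientation.
- bot.read_contact_force(): force on the tool from outside, world axes, zero at the start.
- bot.read_moment(): the same for the moment, N m.
- bot.read_opening(): opening from 0.0 (shut) to 1.0 (fully open).
- bot.read_gripper_force(): force on a finger pad.
Only numpy, scipy, OpenCV 4.12 (cv2) and the standard library are available. Lean on these libraries where they do the work, as an engineer would, in place of code of your own. Each camera call takes 0.05 s, during which the arm holds its last target. There are 200 camera calls.

## Working session

There is one attempt and no reset: what is moved stays moved. The work goes in short steps, each a Python script; the robot and the scene stay as the last script left them, time stands still between calls to the robot, and variables do not carry over. Pictures are saved under pics/ and viewed, at most 10 in all, crops included, and the job is handed in when it is done.

```bash
ls; mkdir -p pics; python3 - <<'E'
from cell import bot
import cv2,numpy as np
for n in ("scene","side"):
    im=bot.snapshot(n); cv2.imwrite(f"pics/{n}0.png",im[:,:,::-1])
    p=bot.camera_params(n); print(n,p["mtx"].tolist(),(-p["R"].T@p["t"]).round(3),p["R"][2].round(2))
print(bot.read_time(),bot.read_tcp_rot())
E
```

```text
pics
scene [[506.7666969684292, 0.0, 315.31154403159127], [0.0, 506.7666969684292, 242.5516337449084], [0.0, 0.0, 1.0]] [1.182 0.587 0.677] [-0.62 -0.58 -0.53]
side [[542.0480790513708, 0.0, 310.90376427366436], [0.0, 542.0480790513708, 236.16306444478093], [0.0, 0.0, 1.0]] [ 0.287 -0.896  1.061] [ 0.15  0.65 -0.75]
0.1 [-1.79867705e+02  1.78057974e-03  1.59273070e+02]
```

View pics/scene0.png

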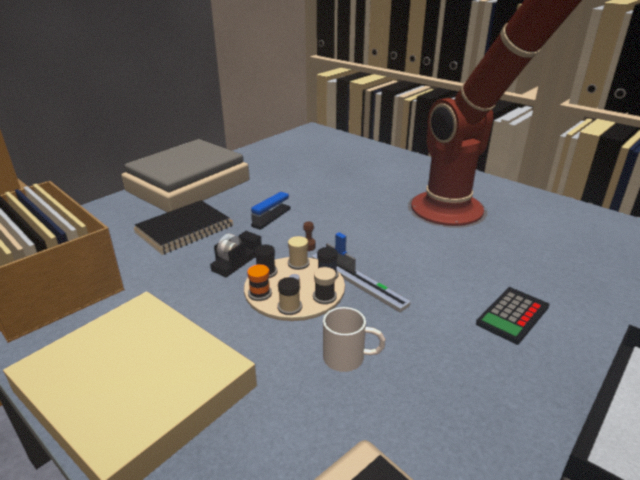

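View pics/side0.png

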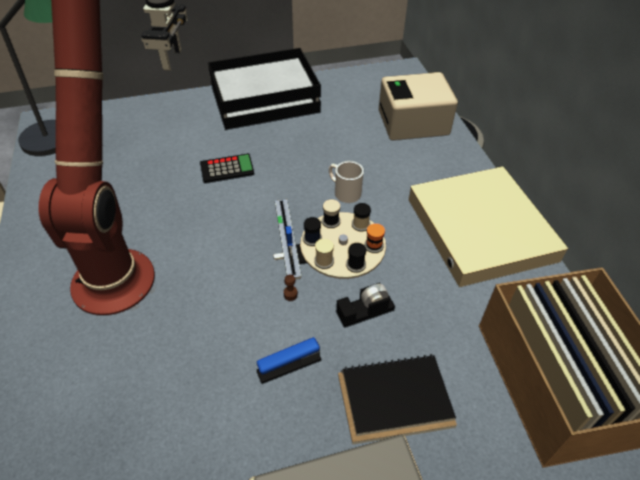

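The scene view has the orange lid at (259,268), the blue grip at (341,243) and the green tick at (383,287). In the side view they are at (376,230), (289,235) and (279,219), with the white mark at (279,256), the hub at (343,239) and the stamp at (290,288). The orange tin is at the back. Next I'll measure.

```bash
cat > h.py <<'E'
import cv2,numpy as np
from cell import bot
def ray(n,uv):
    p=bot.camera_params(n); d=p["R"].T@np.linalg.inv(p["mtx"])@np.array([*uv,1.]); return -p["R"].T@p["t"],d/np.linalg.norm(d)
def plane(n,uv,z):
    c,d=ray(n,uv); return c+d*(z-c[2])/d[2]
def tri(u1,u2):
    c1,d1=ray("scene",u1); c2,d2=ray("side",u2)
    s=np.linalg.lstsq(np.c_[d1,-d2],c2-c1,rcond=None)[0]; a,b=c1+s[0]*d1,c2+s[1]*d2
    return (a+b)/2,np.linalg.norm(a-b)
def blobs(im,lo,hi,box,amin=6):
    """HSV mask blobs in box (u0,v0,u1,v1): list of (area, centroid, contour), largest first"""
    m=cv2.inRange(cv2.cvtColor(im,cv2.COLOR_RGB2HSV),lo,hi); k=np.zeros_like(m); u0,v0,u1,v1=box; k[v0:v1,u0:u1]=m[v0:v1,u0:u1]
    n,l,st,c=cv2.connectedComponentsWithStats(k)
    return sorted([(int(st[i,4]),c[i].round(1),st[i,:4]) for i in range(1,n) if st[i,4]>=amin],key=lambda t:-t[0])
E
python3 - <<'E'
from h import *
I={n:cv2.imread(f"pics/{n}0.png")[:,:,::-1].copy() for n in("scene","side")}
B={"scene":(235,220,420,330),"side":(265,190,395,305)}
for n in I:
    for c,lo,hi in (("or",(3,150,120),(20,255,255)),("blue",(105,150,40),(125,255,255)),("green",(45,120,60),(85,255,255)),("cream",(8,40,140),(25,120,255)),("white",(0,0,185),(180,50,255)),("brown",(0,80,20),(12,200,110))):
        print(n,c,[(a,u.tolist(),s.tolist()) for a,u,s in blobs(I[n],lo,hi,B[n])[:4]])
a=I["scene"][215:335,230:415]; b=I["side"][190:310,265:400]
cv2.imwrite("pics/crop.png",np.hstack([cv2.resize(a,(555,360),interpolation=2),cv2.resize(b,(405,360),interpolation=2)])[:,:,::-1][:, :960].copy())
im=cv2.imread("pics/crop.png"); x=np.zeros((600,800,3),np.uint8)
x[:]=0; x[:300,:463]=cv2.resize(im[:,:555],(463,300)); x[300:600,463:800]=cv2.resize(im[:,555:],(337,300)); cv2.imwrite("pics/crop.png",x)
E
```

```text
scene or [(302, [257.9, 272.5], [248, 264, 21, 18]), (71, [258.0, 289.9], [250, 287, 17, 7])]
scene blue [(112, [340.7, 241.6], [336, 233, 10, 22])]
scene green [(29, [381.4, 285.7], [377, 283, 10, 6])]
scene cream [(2477, [298.1, 288.7], [244, 257, 101, 61]), (184, [297.6, 241.3], [288, 236, 20, 12])]
scene white [(107, [344.7, 316.0], [323, 307, 43, 23]), (72, [377.7, 292.6], [355, 279, 46, 28]), (25, [369.8, 328.3], [365, 327, 12, 3]), (21, [366.0, 277.0], [358, 272, 18, 11])]
scene brown [(154, [309.1, 234.4], [304, 222, 11, 28]), (41, [260.9, 279.6], [250, 270, 20, 14]), (31, [259.3, 292.6], [250, 289, 19, 6]), (29, [258.8, 286.1], [250, 284, 18, 5])]
side or [(196, [375.2, 230.5], [367, 224, 17, 14])]
side blue [(76, [288.4, 234.6], [285, 226, 7, 19])]
side green [(17, [279.4, 219.1], [278, 217, 4, 5])]
side cream [(1992, [342.1, 247.9], [300, 212, 86, 65]), (165, [331.2, 205.6], [323, 200, 17, 12]), (29, [375.8, 224.0], [369, 221, 17, 11]), (17, [320.5, 218.2], [318, 216, 5, 5])]
side white [(129, [282.7, 251.8], [274, 225, 16, 48]), (72, [371.9, 290.2], [367, 286, 11, 10]), (26, [343.1, 235.0], [338, 233, 11, 6]), (20, [376.2, 296.8], [373, 295, 8, 5])]
side brown [(234, [289.8, 287.8], [284, 275, 13, 25]), (74, [373.7, 242.4], [366, 235, 17, 14])]
```

View pics/crop.png

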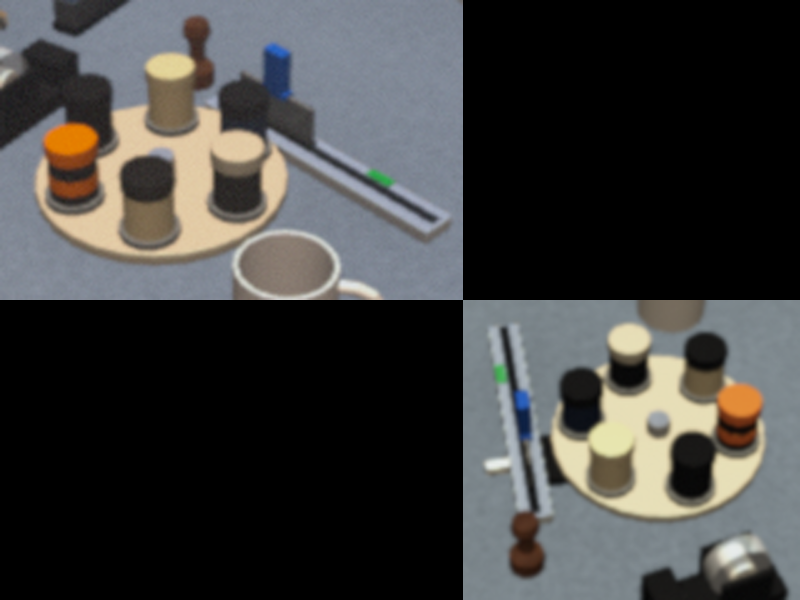

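The crops show the orange tin at the back right of the robot, the stamp close to the track's right end, and the mug close to the left of the disc. I can read the lid, grip-top and hub centres from them. Now I'll triangulate.

```bash
cat > m.py <<'E'
from h import *
sc=lambda x,y:(230+x/2.503,215+y/2.5)
sd=lambda x,y:(265+(x-463)/2.496,190+(y-300)/2.5)
for k,a,b in (("grip",(277,50),(521,396)),("orange",(72,137),(740,399)),("hub",(160,157),(658,421)),("stamp",(196,24),(525,520)),
  ("green",(381,178),(501,373)),("creamlid",(171,67),(611,440)),("creamlid2",(239,146),(629,340)),("blk",(148,172),(706,349)),("blk2",(244,95),(581,384)),("blk3",(88,88),(692,450))):
    p,e=tri(sc(*a),sd(*b)); print(k,p.round(4),round(e,4))
print("mark",plane("side",sd(497,465),0.001).round(4))
print("track ends",plane("side",sd(503,327),.014).round(4),plane("side",sd(534,516),.014).round(4),plane("scene",sc(438,226),.014).round(4))
# disc hull -> plane z=.03 circle
for n,B in (("scene",(235,220,350,330)),("side",(296,190,395,305))):
    im=cv2.imread(f"pics/{n}0.png"); m=cv2.inRange(cv2.cvtColor(im,cv2.COLOR_BGR2HSV),(8,40,140),(25,120,255))
    k=np.zeros_like(m);k[B[1]:B[3],B[0]:B[2]]=m[B[1]:B[3],B[0]:B[2]]
    _,l,st,c=cv2.connectedComponentsWithStats(k); i=1+np.argmax(st[1:,4])
    h=cv2.convexHull(np.argwhere(l==i)[:,::-1].astype(np.int32))[:,0]
    P=np.array([plane(n,u,.03)[:2] for u in h])
    for _ in range(4):
        A=np.c_[2*P,np.ones(len(P))]; s=np.linalg.lstsq(A,(P**2).sum(1),rcond=None)[0]; r=np.sqrt(s[2]+s[:2]@s[:2])
        q=abs(np.linalg.norm(P-s[:2],axis=1)-r); P=P[q<max(.003,np.percentile(q,85))]
    print("disc",n,s[:2].round(4),round(r,4),len(P))
E
python3 m.py
```

```text
grip [ 0.4393 -0.0228  0.0988] 0.0003
orange [ 0.6445 -0.0689  0.0899] 0.0044
hub [ 0.5728 -0.0402  0.0455] 0.0022
stamp [ 0.4145 -0.1458  0.0672] 0.0015
green [0.4377 0.0934 0.0142] 0.0033
creamlid [ 0.5107 -0.0868  0.087 ] 0.0036
creamlid2 [0.562  0.038  0.0876] 0.0045
blk [0.6341 0.0073 0.0866] 0.0043
blk2 [ 0.5009 -0.0092  0.0866] 0.0027
blk3 [ 0.5819 -0.1172  0.0863] 0.0032
mark [ 0.4108 -0.0211  0.001 ]
track ends [0.4551 0.1599 0.014 ] [ 0.4314 -0.1037  0.014 ] [0.4576 0.1673 0.014 ]
disc scene [ 0.5738 -0.0377] 0.1077 31
disc side [ 0.5725 -0.0423] 0.1068 31
```

```bash
cat > g.py <<'E'
from h import *
C=np.array([.5727,-.0398]); th=np.radians(-6.); ex=np.array([np.cos(th),np.sin(th)]); ey=np.array([-ex[1],ex[0]])
def tin(a,z,r=.078): return [*(C+r*np.array([np.cos(a),np.sin(a)])),z]
E
python3 - <<'E'
from g import *
G=np.array([.4393,-.0228]); o=[180,0,174]
for y in (-6,174): print(y,bot.solve_ik([*G,.2],[180,0,y]))
for a,y in ((-22,158),(-104,76),(-186,-6)): print(a,bot.solve_ik(tin(np.radians(a),.075),[180,0,y]))
bot.command_gripper(.6)
bot.move_to([*G,.17],o); bot.servo_line([*G,.09],v=.1)
bot.command_gripper(.0); print("open",bot.read_opening(),bot.read_contact_force().round(1))
for s in (.06,.11,.118,.121,.123):
    bot.servo_line([*(G+s*ey),.09],v=.08 if s<.115 else .03); print(s,(bot.read_ee_pos()[:2]-G)@ey,bot.read_contact_force().round(1),bot.read_opening())
    if s>.115 and bot.read_contact_force()[1]<-12: break
cv2.imwrite("pics/side1.png",bot.snapshot("side")[:,:,::-1]); print(bot.read_time())
E
```

```text
-6 [-34.98563659  26.90673312  50.53623856 118.60119285 -28.43397673
  47.20181228 -63.50179609]
174 [ -6.52078621  20.24827621   8.88099306 117.85547283  -4.56136573
  42.21004638  89.20111163]
-22 [ 3.70228627 45.45525029  0.82761779 91.06305424 -0.85708514 43.48788478
 72.90470692]
-104 [ -1.64572593  41.14548885  17.87259329 105.69003101 -19.97264535
  36.24135316  14.33994189]
-186 [-19.35881404  39.68500647  31.58446526 117.02709966 -37.34386193
  33.46024259 -57.55861762]
open 0.2561695889064415 [-0.  -1.3  3.8]
0.06 0.06239235257880464 [-2.7  1.3  6.2] 0.25860808965148013
0.11 0.11258690666740813 [-3.   2.2  7.7] 0.25711864209874896
0.118 0.11405758529367276 [ -3.6 -10.4  11.3] 0.25528783971823654
0.121 0.11425396699538412 [ -4.5 -15.8  11.8] 0.25776418704038184
7.2083
```

The force jumped to about −16 N with almost no further travel, so the gate is against its stop. I'll release it, check the grip from two views, and go to the tin.

```bash
python3 - <<'E'
from g import *
p=bot.read_ee_pos()
bot.command_gripper(.6); bot.servo_line([*p[:2],.19],v=.15)
bot.command_gripper(.75)
a=np.radians(-22.)
bot.move_to(tin(a,.19),[180,0,158])
S,D=bot.snapshot("scene"),bot.snapshot("side")
for n,I in(("scene",S),("side",D)): cv2.imwrite(f"pics/{n}2.png",I[:,:,::-1])
g=[blobs(I,(105,150,40),(125,255,255),B)[0] for I,B in((S,(320,230,420,330)),(D,(265,180,310,260)))]
p,e=tri(g[0][1],g[1][1]); print("grip",g,p.round(4),round(e,4),"base",(p[:2]-C)@ex,(p[:2]-C)@ey)
g=[(112,np.array([340.7,241.6])),(76,np.array([288.4,234.6]))]
p,e=tri(g[0][1],g[1][1]); print("before",p.round(4),(p[:2]-C)@ex,(p[:2]-C)@ey,bot.read_time(),bot.read_ee_pos())
x=np.hstack([S[200:350,200:430],D[170:320,250:420]]); cv2.imwrite("pics/c2.png",cv2.resize(x,(800,300))[:,:,::-1])
E
```

```text
grip [(160, array([380.2, 264.1]), array([374, 254,  12,  23], dtype=int32)), (64, array([282.7, 201.7]), array([280, 194,   6,  18], dtype=int32))] [0.4481 0.0921 0.0775] 0.0011 base -0.13771452833770334 0.11817255128433174
before [ 0.4377 -0.0247  0.0796] -0.1358460369834254 0.000864540920259589 10.325 [ 0.64436025 -0.06649203  0.19015464]
```

View pics/c2.png

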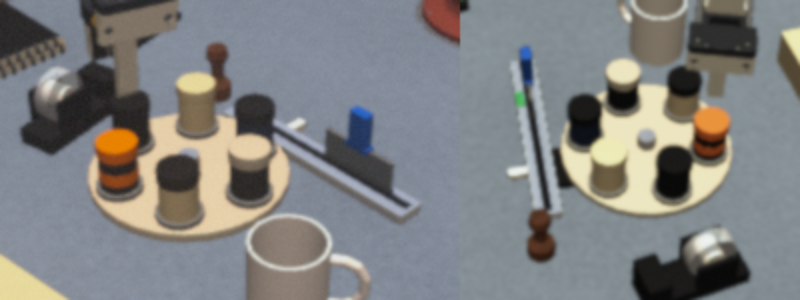

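The gate stands at the green tick, measured at 118 mm, and the tin is untouched. I'll grip the orange tin and swing it round.

```bash
python3 - <<'E'
from g import *
a0=-22.
bot.servo_line(tin(np.radians(a0),.076),v=.1); print(bot.read_contact_force().round(1))
bot.command_gripper(0); print("open",bot.read_opening(),bot.read_gripper_force(),bot.read_contact_force().round(1),bot.read_ee_pos().round(4))
n=14
for i in range(1,n+1):
    a=a0-163.5*i/n
    bot.servo_line(tin(np.radians(a),.076),v=.08,ori=[180,0,(158-163.5*i/n)])
    f=bot.read_contact_force(); print(round(a),f.round(1),round(bot.read_opening(),3))
    if np.linalg.norm(f[:2])>50: break
bot.sleep(.3); print(bot.read_time(),bot.read_ee_pos().round(4),bot.read_tcp_rot(),bot.read_gripper_force(),bot.read_contact_force())
S,D=bot.snapshot("scene"),bot.snapshot("side")
for m,I in(("scene",S),("side",D)): cv2.imwrite(f"pics/{m}3.png",I[:,:,::-1])
x=np.hstack([S[200:350,200:430],D[170:320,250:420]]); cv2.imwrite("pics/c3.png",cv2.resize(x,(800,300))[:,:,::-1])
E
```

```text
[ 0.6 -0.2 -0. ]
open 0.4692616291243818 30.000264644622803 [-0.9 -1.1  1.7] [ 0.6451 -0.0693  0.0762]
-34 [ 0.7 -1.5  1.5] 0.467
-45 [ 0.1 -1.9  2. ] 0.468
-57 [-0.8 -2.8  2.5] 0.466
-69 [-1.5 -3.2  3.8] 0.465
-80 [-1.8 -4.7  4.6] 0.47
-92 [-3.  -4.6  5.1] 0.466
-104 [-3.6 -5.5  4.7] 0.467
-115 [-4.2 -5.2  5.6] 0.471
-127 [-4.2 -5.   6.7] 0.469
-139 [-4.6 -5.4  7.7] 0.471
-150 [-4.4 -5.3  8.6] 0.468
-162 [-5.  -4.7  9.3] 0.466
-174 [-4.6 -4.4 10.1] 0.469
-186 [-5.7 -2.9 11.1] 0.469
17.3583 [ 0.494  -0.0326  0.0761] [-1.79991015e+02  1.37941219e-01 -5.36658342e+00] 30.00191420316696 [-5.22524274 -3.20265425 10.73454547]
```

View pics/c3.png

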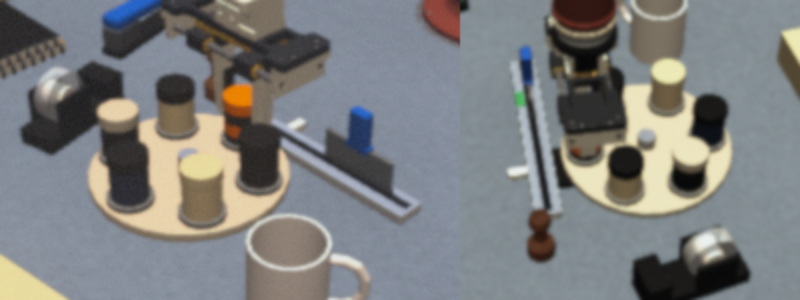

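The orange tin is held at the front, gate still open, bystanders in place. I'll check its angle independently, using the four visible lids against the front mark seen in both views.

```bash
python3 - <<'E'
from g import *
sd=lambda x,y:(250+(x-460)/2,170+y/2); sc=lambda x,y:(200+x/2,200+y/2)
for k,u,off in (("blk",(627,159),60),("cream2",(690,151),120),("opp",(710,105),180),("cream",(669,71),240)):
    q=plane("side",sd(*u),.09)[:2]-C; print(k,np.linalg.norm(q).round(4),(np.degrees(np.arctan2(q[1],q[0]))-off)%360)
for k,u,off in (("blk?",(176,86),60),("cream2",(118,110),120),("opp",(128,156),180),("cream",(201,166),240),("blk5",(259,138),300)):
    q=plane("scene",sc(*u),.09)[:2]-C; print(k,np.linalg.norm(q).round(4),(np.degrees(np.arctan2(q[1],q[0]))-off)%360)
for m in (plane("side",sd(516,172),.001)[:2],plane("scene",sc(298,124),.001)[:2]):
    q=m-C; print("mark",m.round(4),np.linalg.norm(q).round(4),np.degrees(np.arctan2(q[1],q[0]))%360)
E
```

```text
blk 0.0795 177.06455989816772
cream2 0.0797 173.88486779393736
opp 0.079 174.44579146217032
cream 0.077 172.45788751255444
blk? 0.0703 173.47698871424075
cream2 0.0758 175.6345890570434
opp 0.0819 180.41422695115287
cream 0.0801 175.1476960349791
blk5 0.0813 169.82412757549534
mark [ 0.4093 -0.0207] 0.1645 173.32533578779692
mark [ 0.3959 -0.0312] 0.177 177.22836543950254
```

The tins average 174.5°. The front mark and the gate's line of travel put the front at about 173.5–175°, within the ±6° tolerance.

```bash
python3 -c "
from cell import bot
print(bot.read_gripper_force(),bot.read_time()); print(bot.sign_off())"
```

```text
30.001883804798126 17.4583
the job is handed in; nothing more can be done
None
```

The job is handed in: the gate is fully open against its stop, and the orange tin is at the front within about 2° by my measurements, still gripped with 30 N; no verdict was shown at hand-in.

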